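# Clear the injector away and lever open the gauge unit's cover

## Robot

A 6-joint arm with a two-finger parallel gripper is mounted at the origin on the work surface. World frame = base frame: x ahead of the robot, y to its left, z up, the work surface at z = 0. Lengths are in m, angles in rad, forces in N, time in s.
With the tool pointing down it reaches from about 0.25 to 0.775 m from the base axis. Payload 4 kg.
Tool frame: the origin (TCP) lies midway between the tips of the shut fingers; the grasp point (between the pads) lies 19 mm behind it (grip_point_offset is the distance from the TCP to the grasp point, in m); z points along the fingers, y is the line along which they close (so a half turn about z gives the same grasp; the last joint's range is limited). The gripper opens to 94 mm and grips with 3 to 60 N. Pads are 16 mm wide; open, the fingers measure 119 mm over their backs; the gripper's body (75 mm by 177 mm) begins 78 mm behind the grasp point.
Start: joints at [-1.237, 0.087, 1.371, -0, 1.684, -0.103], TCP at [0.233, -0.498, 0.206] pointing down, gripper open.
Joint ranges: [-3.1, 3.1], [-0.76, 2.03], [0.27, 2.55], [-1.08, 4.22], [0.17, 2.65], [-2.57, 2.57]. Speed limits (rad/s): [2.79, 2.79, 3.14, 3.14, 3.14, 3.14].

## Interface

Orientations are given as [roll, pitch, yaw] about the fixed x, y, z axes, in that order (R = Rz(yaw) Ry(pitch) Rx(roll)).
In Python, from bench import * gives the robot as it stands.
- The arm moves only by the tool carry_out, never from a script. Its argument "commands" is a list of rows, each a list of 6 numbers: the shift along the tool's x, y, z in m, then the turn, a rotation vector about the tool's x, y, z in rad. In form: [[tx, ty, tz, rx, ry, rz], ...]. A call has exactly 5 rows; each row is the pose to reach, as a shift and turn from the pose commanded when the call began, along the tool's axes at that moment; what a row does not reach only later rows make up. A row lasts 1/10 s, in which the tool goes at most 50 mm and 8.59 degrees, less where a joint would pass 70% of its speed; a pose out of reach is approached as far as the arm can. A call with a gripper value outside its range is refused whole. "jaw" is the opening, from 0 (shut) to 1 (fully open), set as the call begins (left out, the last holds). The fingers move at their own pace and stop on an object; the grip force is fixed at half the most. Time passes only in rows, so rows that repeat a pose let the fingers close, or fill a call up. It gives the time, the measured TCP pose, the force, the opening and the grip force at its end, in the units of the state.
- get_obs(): the state, without advancing time (a new reading comes with each control period).
- snapshot(name): name is "scene" or "top" or "wrist"; returns a dict with "img" (480x640x3 uint8, red, green, blue), "range_z" (480x640 float32, m along the optical axis (not along the pixel's ray), 0 where there is no reading), "fx", "fy", "cx", "cy" (pixels), "R" (3x3) and "t" (3): a world point X has camera coordinates R X + t. Camera axes: x right, y down, z forward; pixel columns grow to the right and rows downward; lengths in m; the calibration is good to about 2 mm. A picture is of the moment at which its call begins.
- close_job(): hands the job in; it is judged then, once.
The state is a dict: "time": time; "joint_positions": joint angles; "qvel": joint speeds; "joint_torque": joint torques, N m; "tool_pos": TCP position; "ee_rot": TCP orientation; "wrist_force": force on the tool from outside, world axes, zero at the start; "wrist_torque": the same for the moment, N m; "width": finger opening in m; "finger_force": force on a finger pad.
Only numpy, scipy, OpenCV 4.12 (cv2) and the standard library are available. Lean on these libraries where they do the work, as an engineer would, in place of code of your own. Each camera call takes 0.05 s, during which the arm holds its last target. There are 200 camera calls.

## Task

An injector stands in the way before the notch of the shut gauge unit: stand it upright in the steel drain tray first. Then pick up the pry blade from the rubber mat, feel gently for the notch's height without pressing hard on the unit, slide the blade in under the still shut cover, lever the cover up with it, and swing it fully open, past upright, so that it stays open. Finally lay the blade back flat on the mat, and leave the bottle, the dial gauge and the adapter where they are, standing as they are.

Things in the scene. Friction and masses are not known exactly. Their poses are not given: they have to be found in the camera images.
- stand: Flat aluminium levelling plate, fixed, 190 (x) x 210 (y) x 10 mm, origin under its centre, -x is the front. Squarely over its centre, on four screw feet, stands the grey gauge unit, 130 (x) x 180 (y) x 53 mm, fixed. The feet differ each time: the unit's underside is 12 to 36 mm above the bench; this is NOT reported: feel it (e.g. lower the blade on the sill until it touches) or see it.
- front (a point): Point on the plate's top, below the middle of the unit's front face, stand axes. Above it is the notch: a slot through the 12 mm front wall into the hollow unit, 60 mm wide, 7 mm high: floor 38, cover's underside 45, cover's top 53 mm above the unit's underside; inner floor at 30 mm. A sill 60 mm wide, flush with the notch floor, sticks out 20 mm before the face.
- lid (a joint): Hinge of the cover, a flat grey plate 130 x 180 x 8 mm without handle, flush with the walls. 0 = shut, grows as the front edge swings up, stop at 1.9 rad. Axis along the stand's y at x = +65 mm in the stand's frame, level with the shut cover's underside. Stiff: about 0.35 N m; the cover stays where it is left.
- injector: Injector, loose, upright before the sill. Origin under its centre, z up. Steel foot disc 44 mm across, 12 mm high; body 26 mm across (a ring of 32 mm at 40 to 56 mm high is only seen); black round head 36 mm across, 78 to 112 mm high; stub 18 mm across up to 128 mm. About 0.35 kg.
- tray: Open stainless drain tray, fixed on the bench to one side, 220 (x) x 150 (y) x 35 mm high, walls and floor 4 mm. Origin at the centre of its underside.
- mat: Light grey rubber mat, fixed on the bench on the other side, 250 (x) x 130 (y) x 4 mm. Origin at the centre of its underside.
- pry: Pry blade, loose, lying on the mat, 175 mm long, about 0.14 kg. Origin at the centre of the underside of its handle, x along the tool towards the blade, z up. Black handle 100 (x) x 20 (y) x 28 mm high, from x = -50 to +50 mm. Flat steel blade 22 mm wide and 2.5 mm thick, from the handle to x = +125 mm, its mid-plane 14 mm above the origin.
- pry_tip (a point): Middle of the pry blade's tip edge, at (125, 0, 14) mm in the tool's frame.
- bottle: Bystander: white closed bottle, 60 mm across, 150 mm high, standing beyond the work. Origin under its centre.
- dial: Bystander: loose dial gauge lying face up, dark disc 64 mm across, 25 mm high, yellow face, beyond the gauge unit. Origin under its centre.
- adapter: Bystander: dark steel stepped adapter, 48 mm across, 62 mm high, standing beyond the work. Origin under its centre.
There are look-alikes about, which are no part of the job. Leave any green or pink look-alike of the injector alone. Several things look just like the pry: the one meant starts farthest to the robot's right.

How it is judged:
On the way, in this order (a step that is already met when the one before it is completed fails the run):
1. the injector stands released in the drain tray (x of injector in the frame of tray between -0.09 and 0.09 m and y of injector in the frame of tray between -0.055 and 0.055 m and z of injector in the frame of tray below 0.012 m and angle between injector's own z axis and vertical below 0.1 rad and linear speed of injector below 0.03 m/s and contact force between injector and the fingers below 0.1 N and value of joint lid below 0.05 rad), for 0.2 s.
2. the blade's tip is slid in 10 mm or more behind the front face while the cover is still shut (value of joint lid below 0.04 rad and x of pry_tip in the frame of stand between -0.055 and 0.03 m and height (world z) of pry_tip between 0.045 and 0.088 m and y of pry_tip in the frame of stand between -0.035 and 0.035 m), for 0.05 s.
3. the cover is raised more than 0.2 rad with the blade's tip under it (value of joint lid above 0.2 rad and x of pry_tip in the frame of stand between -0.068 and 0.068 m and y of pry_tip in the frame of stand between -0.09 and 0.09 m and height (world z) of pry_tip above 0.045 m), for 0.05 s.
4. the cover is swung past upright (over 1.6 rad) (value of joint lid above 1.6 rad), for 0.1 s.
At the end, for the whole second after the job is handed in: Cover open past upright (over 1.6 rad), at rest; injector upright (0.1 rad) on the tray floor, centre within 90 (x), 55 mm (y) of the tray centre; pry blade flat on the mat, origin within 110 (x), 60 mm (y) of the mat centre; both released and at rest (value of joint lid above 1.6 rad and velocity of joint lid below 0.1 rad/s and x of injector in the frame of tray between -0.09 and 0.09 m and y of injector in the frame of tray between -0.055 and 0.055 m and z of injector in the frame of tray below 0.012 m and angle between injector's own z axis and vertical below 0.1 rad and linear speed of each of injector, pry below 0.03 m/s and contact force between each of injector, pry and the fingers below 0.1 N and x of pry in the frame of mat between -0.11 and 0.11 m and y of pry in the frame of mat between -0.06 and 0.06 m and height (world z) of pry below 0.012 m and angle between pry's own z axis and vertical below 0.12 rad); the robot touches nothing.
It fails at once if while the cover is shut, the blade is pressed or jammed against the gauge unit with over 25 N (contact force between pry and stand above 25 N and value of joint lid below 0.04 rad).
It fails at once if the injector is tipped over (angle between injector's own z axis and vertical above 0.6 rad).
It fails at once if the white bottle is shifted by more than 25 mm or tipped (distance of bottle from where it was at the start of the episode above 0.025 m or angle between bottle's own z axis and vertical above 0.3 rad).
It fails at once if the dial gauge is shifted by more than 25 mm or tipped (distance of dial from where it was at the start of the episode above 0.025 m or angle between dial's own z axis and vertical above 0.3 rad).
It fails at once if the adapter is shifted by more than 25 mm or tipped (distance of adapter from where it was at the start of the episode above 0.025 m or angle between adapter's own z axis and vertical above 0.3 rad).
It also fails if it takes over 69 s, if anything falls off the work surface, if the arm or the gripper's body presses on something with over 40 N, if the wrist force passes 120 N, or if a joint passes its speed limit or range.

## Working session

There is one attempt and no reset: what is moved stays moved. The work goes in short steps, Python scripts to look and compute and a tool call to move; the robot and the scene stay as the last step left them, time stands still between calls to the robot, and variables do not carry over. Pictures are saved under pics/ and viewed, at most 10 in all, crops included, and the job is handed in when it is done.

Besides the shell and the picture viewer there is one more tool, called after "Request:" as name(argument=value, ...) on one line, values as JSON. carry_out: Moves the arm, as the interface text tells. Its arguments: {"type":"object","properties":{"commands":{"type":"array","items":{"type":"array","items":{"type":"number"}}},"jaw":{"type":"number"}},"required":["commands"]}

```bash
ls; mkdir -p pics; python3 - <<'E'
from bench import *
import cv2,numpy as np
o=get_obs();print(o)
for n in("scene","top"):
    s=snapshot(n);np.savez(""+n+".npz",**s)
    cv2.imwrite(f"pics/{n}0.png",s["img"][:,:,::-1]);print(n,s["fx"],s["cx"],s["cy"],s["R"],s["t"])
E
```

```text
pics
{'time': 0.0, 'joint_positions': array([-1.23710903e+00,  8.79380331e-02,  1.37224866e+00, -1.59297826e-05,
        1.68359657e+00, -1.03098457e-01]), 'qvel': array([ 8.84234662e-05,  1.22266794e-04,  1.69832376e-04, -1.61451038e-03,
       -7.34991367e-04, -2.42725812e-03]), 'joint_torque': array([ 7.75718809e-05, -3.40184927e+01, -3.02426863e+01,  7.18874834e-02,
        3.30779341e-02, -1.73894668e-04]), 'tool_pos': array([ 0.23247616, -0.49784446,  0.20431629]), 'ee_rot': array([-3.13941205e+00, -2.09700112e-04,  4.36783750e-01]), 'wrist_force': array([ 0.64387509, -0.84809871, -0.11731633]), 'wrist_torque': array([-0.04493831,  0.01298651,  0.0047298 ]), 'finger_force': 0.0, 'width': 0.09374274798967233}
scene 480.3267786113929 325.55498920830456 240.74439799508713 [[ 0.83261745  0.55384353 -0.00235181]
 [ 0.43545926 -0.65725722 -0.61513265]
 [-0.34223299  0.51114606 -0.78842012]] [-0.52834849 -0.1610292   1.300977  ]
top 483.67687786539 311.7542745229528 240.19301545956512 [[-0.01103442 -0.99990721  0.00798806]
 [-0.99519232  0.01020423 -0.09740696]
 [ 0.09731641 -0.00902449 -0.99521258]] [0.09365947 0.56800249 1.11112756]
```

View pics/top0.png

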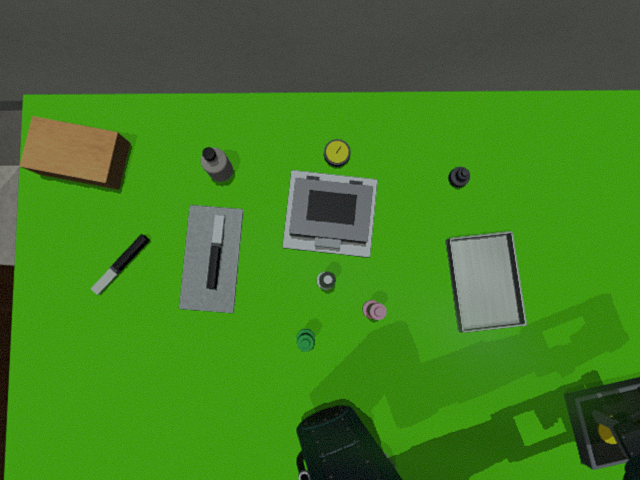

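View pics/scene0.png

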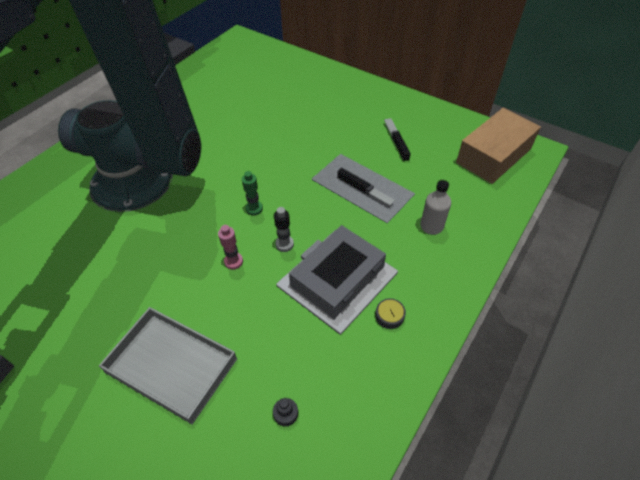

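The top view shows the gauge unit at (331,213) on its plate and the injector (black/white) at (327,281). The pink look-alike is at (375,310) and the green one at (305,340). The tray is at (487,282) and the mat at (211,259). There are two pry-like tools: one on the mat at (215,252), one at (120,264) to its left. In this view image right is the robot's right (-y), so the one on the mat at (215,252) is farthest right.

```bash
cat > h.py <<'E'
import numpy as np,cv2
def load(n): return dict(np.load(f"{n}.npz"))
def cloud(s):
    v,u=np.mgrid[:480,:640]; z=s["range_z"].astype(float)
    P=np.stack([(u-s["cx"])/s["fx"]*z,(v-s["cy"])/s["fy"]*z,z],-1)
    W=(P-s["t"])@s["R"]; W[z==0]=np.nan; return W
def ray(s,u,v,h):
    d=np.array([(u-s["cx"])/s["fx"],(v-s["cy"])/s["fy"],1])@s["R"]; c=-s["t"]@s["R"]
    return c+d*(h-c[2])/d[2]
def rect(p): 
    (c,wh,a)=cv2.minAreaRect((np.asarray(p)[:,:2]*1000).astype(np.float32)); return np.round(c,1),np.round(wh,1),round(a,2)
E
python3 - <<'E'
from h import *
s=load("top");W=cloud(s);im=s["img"].astype(int);hsv=cv2.cvtColor(s["img"],cv2.COLOR_RGB2HSV)
green=(hsv[...,0]>40)&(hsv[...,0]<75)&(hsv[...,1]>150)
def box(u0,u1,v0,v1):
    m=np.zeros((480,640),bool);m[v0:v1,u0:u1]=1;return m&~green&np.isfinite(W[...,2])
b=box(275,385,165,262)
print("bench z",np.nanmedian(W[350:400,150:250,2]))
cov=b&(W[...,2]>.05);print("cover z hist",np.histogram(W[b][:,2],bins=np.arange(0,.11,.005)))
print("unit",rect(W[cov]),np.percentile(W[cov][:,2],[10,50,90]))
pl=b&(W[...,2]<.03);print("stand",rect([ray(s,u,v,.01) for v,u in np.argwhere(b)]),rect(W[b]))
m=box(440,530,225,338);print("tray",rect(W[m]),np.nanmedian(W[260:300,470:500,2]),rect(W[m&(W[...,2]>.025)]))
m=box(175,247,200,318);print("mat",rect([ray(s,u,v,.004) for v,u in np.argwhere(m)]),np.nanmedian(W[220:240,225:235,2]))
k=m&(s["img"].max(2)<60);print("handle",k.sum(),rect(W[k]),np.median(W[k][:,2]))
k2=k&(W[...,2]>.022);print(rect(W[k2]),k2.sum())
g=box(208,230,212,290)&(W[...,2]>.011);print("pry all",rect(W[g]),g.sum())
for n,bb,zt in(("inj",(312,342,265,296),.1),("pink",(360,392,295,325),.1),("green",(290,320,324,356),.1),("bottle",(198,238,143,188),.1),("dial",(320,355,135,170),.015),("adapter",(445,475,163,192),.045)):
    m=np.zeros((480,640),bool);u0,u1,v0,v1=bb;m[v0:v1,u0:u1]=1;m&=(W[...,2]>zt)
    print(n,m.sum(),np.round(np.nanmean(W[m],0),4),np.round(np.nanmax(W[m][:,2]),4),rect(W[m]) if m.sum()>3 else "")
I=s["img"][...,::-1]
a=cv2.resize(I[195:325,85:255],None,fx=4,fy=4);cv2.imwrite("pics/crop1.png",a[:,:680])
E
```

```text
bench z 0.0005742212847210288
cover z hist (array([ 105,  893, 1030,   46,   12,   16,    7,   15,   16,  113,  149,
         33, 1584, 2808,   79,    0,    0,    0,    0,    0,    0]), array([0.   , 0.005, 0.01 , 0.015, 0.02 , 0.025, 0.03 , 0.035, 0.04 ,
       0.045, 0.05 , 0.055, 0.06 , 0.065, 0.07 , 0.075, 0.08 , 0.085,
       0.09 , 0.095, 0.1  , 0.105]))
unit (array([630. ,  44.5]), array([180.2, 158.7]), 82.84) [0.06255373 0.06563924 0.06839304]
stand (array([647.7,  41.4]), array([211.6, 216.2]), 83.1) (array([647.7,  41.2]), array([213.4, 215.1]), 83.13)
tray (array([ 468.5, -327.3]), array([229.5, 169.1]), 5.69) 0.004551448745167562 (array([ 467.9, -319.4]), array([220.2, 153.3]), 5.68)
mat (array([531.1, 328.6]), array([131.1, 251.1]), 84.89) 0.004105208733570464
handle 450 (array([528.4, 316.2]), array([ 20.5, 142.1]), 83.18) 0.03154352107677873
(array([511.4, 318.9]), array([ 19.3, 104.7]), 83.86) 356
pry all (array([544.6, 312.9]), array([ 28.6, 175. ]), 84.95) 701
inj 213 [0.4747 0.0571 0.1169] 0.1344 (array([475.1,  56.4]), array([34.7, 32.4]), 89.37)
pink 225 [ 0.4062 -0.0497  0.1164] 0.1328 (array([406.2, -50.6]), array([34.1, 34.1]), 87.57)
green 227 [0.3412 0.1061 0.1167] 0.133 (array([340.6, 106.3]), array([32.1, 34.1]), 88.67)
bottle 427 [0.7407 0.3048 0.1231] 0.1543 (array([742.7, 306. ]), array([45. , 51.4]), 31.23)
dial 557 [0.7807 0.0259 0.0249] 0.0333 (array([782. ,  25.6]), array([60.5, 64.5]), 88.98)
adapter 111 [ 0.7186 -0.2662  0.055 ] 0.0667 (array([ 719.5, -267.8]), array([24.9, 25.8]), 42.23)
```

View pics/crop1.png

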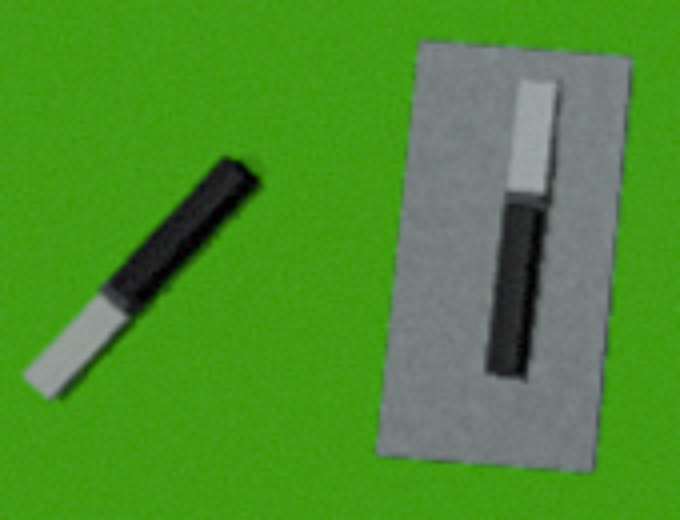

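The crop shows the two pry look-alikes. One lies on the bench, to the robot's left (crop (140,280)). The other lies on the mat (crop (520,230)), with its blade pointing away from the robot. The mat one is at y = +0.32, farther right, so it is the one meant.

```bash
cat >> h.py <<'E'
from scipy.spatial.transform import Rotation as Ro
def delta(p,rpy,o):
    A=Ro.from_euler("xyz",o["ee_rot"]);B=Ro.from_euler("xyz",rpy)
    return np.round(np.r_[A.inv().apply(np.array(p)-o["tool_pos"]),(A.inv()*B).as_rotvec()],4).tolist()
E
python3 - <<'E'
from h import *
from bench import *
s=load("top");W=cloud(s);z=W[...,2]
m=np.zeros((480,640),bool);m[165:262,275:385]=1
hsv=cv2.cvtColor(s["img"],cv2.COLOR_RGB2HSV);g=(hsv[...,0]>40)&(hsv[...,0]<75)&(hsv[...,1]>150)
c=m&(z>.058);print("cover",rect(W[c]),np.median(z[c]))
r=np.deg2rad(-7.1);L=(W-np.array([.645,.041,0]))@np.array([[np.cos(r),-np.sin(r),0],[np.sin(r),np.cos(r),0],[0,0,1]])
k=m&(L[...,0]<-.069)&(L[...,0]>-.081)&(abs(L[...,1])<.027);print("sill z",np.median(z[k]),k.sum())
p=m&~g&(z<.03)&(z>.004);print("plate",rect(W[p]))
for zz in (.07,.2): print(delta([.475,.0565,zz],[np.pi,0,0],get_obs()))
print(-s["t"]@s["R"])
E
```

```text
cover (array([639.8,  43.2]), array([180. , 139.4]), 83.06) 0.06572478300514649
sill z 0.05321039174508714 136
plate (array([647.8,  41.2]), array([212. , 214.9]), 83.09)
[0.4542, -0.3995, 0.1353, -0.002, 0.0002, 0.4368]
[0.4542, -0.3997, 0.0053, -0.002, 0.0002, 0.4368]
[0.45817426 0.09788211 1.16038736]
```

Request:
carry_out(commands=[[0.04,-0.035,0,0,0,0.09],[0.08,-0.07,0,0,0,0.18],[0.12,-0.105,0,0,0,0.27],[0.16,-0.14,0,0,0,0.36],[0.2,-0.175,0,0,0,0.437]])

```text
time: 0.6
tool_pos: [0.3337, -0.2676, 0.205]
ee_rot: [-3.141, 0.0, -0.004]
wrist_force: [0.7, -0.5, -0.6]
width: 0.0939
finger_force: 0.0
```

Request:
carry_out(commands=[[0.014,-0.04,0,0,0,0],[0.03,-0.08,0,0,0,0],[0.05,-0.12,0,0,0,0],[0.07,-0.16,0,0,0,0],[0.07,-0.16,0,0,0,0]])

```text
time: 1.1
tool_pos: [0.4047, -0.1051, 0.2051]
ee_rot: [-3.139, -0.0, 0.008]
wrist_force: [-0.7, -0.7, -0.7]
width: 0.0937
finger_force: 0.0
```

Request:
carry_out(commands=[[0.02,-0.04,0,0,0,0],[0.04,-0.08,0,0,0,0],[0.065,-0.12,0,0,0,0],[0.065,-0.151,0,0,0,0],[0.065,-0.151,0,0,0,0]])

```text
time: 1.6
tool_pos: [0.4684, 0.0435, 0.2047]
ee_rot: [-3.141, 0.002, 0.004]
wrist_force: [-0.7, -0.3, 0.0]
width: 0.094
finger_force: 0.0
```

```bash
python3 - <<'E'
from h import *
from bench import *
o=get_obs();print(o["time"],o["tool_pos"],o["ee_rot"],o["wrist_force"])
s=snapshot("wrist");np.savez("w1.npz",**s);cv2.imwrite("pics/w1.png",s["img"][...,::-1])
W=cloud(s);z=W[...,2];m=(z>.1)&(z<.14)&(np.hypot(W[...,0]-.475,W[...,1]-.0565)<.05)
print(m.sum(),rect(W[m]) if m.any() else "")
m=(z>.118)&(z<.14)&(np.hypot(W[...,0]-.475,W[...,1]-.0565)<.05)
print("stub",m.sum(),rect(W[m]) if m.any() else "")
print(delta([.475,.0565,.076],[np.pi,0,0],o))
E
```

```text
1.6 [0.46842931 0.04351495 0.20467633] [-3.14082507e+00  1.84908199e-03  4.21277322e-03] [-0.71848459 -0.33821003  0.04295857]
1741 (array([477.3,  55.8]), array([34.5, 35.2]), 89.08)
stub 538 (array([477.3,  55.8]), array([17.5, 17.7]), 46.54)
[0.0069, -0.0129, 0.1287, -0.0008, 0.0019, 0.0042]
```

View pics/w1.png

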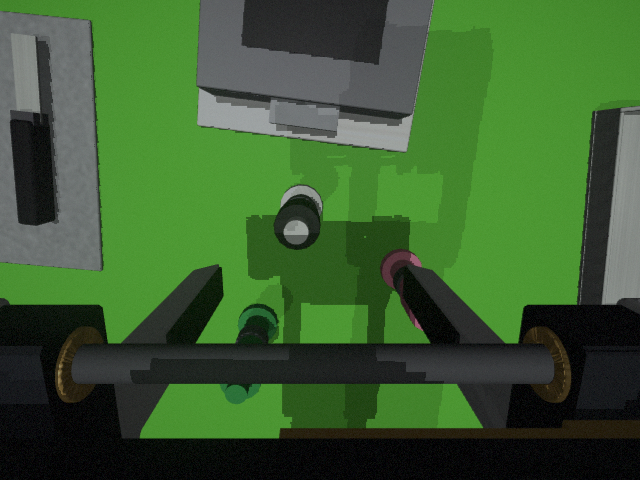

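The wrist view shows the injector at (298,225), between the sill at (303,117) and the open fingers. Its measured centre is (477.3, 55.8) mm, and the 17.6 mm stub and 35 mm head match the sizes given.

Request:
carry_out(commands=[[0.009,-0.0125,0.02,0,0,0],[0.009,-0.0125,0.05,0,0,0],[0.009,-0.0125,0.09,0,0,0],[0.009,-0.0125,0.129,0,0,0],[0.009,-0.0125,0.129,0,0,0]])

```text
time: 2.15
tool_pos: [0.4724, 0.0519, 0.0704]
ee_rot: [3.141, 0.013, -0.003]
wrist_force: [-1.1, 0.4, -1.2]
width: 0.094
finger_force: 0.0
```

Request:
carry_out(commands=[[0,0,0,0,0,0],[0,0,0,0,0,0],[0,0,0,0,0,0],[0,0,0,0,0,0],[0,0,0,0,0,0]], jaw=0)

```text
time: 2.65
tool_pos: [0.4783, 0.0538, 0.0777]
ee_rot: [3.141, -0.002, -0.0]
wrist_force: [-0.1, -0.9, -0.4]
width: 0.0572
finger_force: 0.0
```

Request:
carry_out(commands=[[0,-0.002,0,0,0,0],[0,-0.002,0,0,0,0],[0,-0.002,0,0,0,0],[0,-0.002,0,0,0,0],[0,-0.002,0,0,0,0]])

```text
time: 3.15
tool_pos: [0.4776, 0.0559, 0.0765]
ee_rot: [3.142, 0.0, -0.0]
wrist_force: [-0.9, -0.3, 0.7]
width: 0.0354
finger_force: 30.0
```

Request:
carry_out(commands=[[0,0,0,0,0,0],[0,0,-0.02,0,0,0],[0,0,-0.05,0,0,0],[0,0,-0.08,0,0,0],[0,0,-0.11,0,0,0]])

```text
time: 3.65
tool_pos: [0.4766, 0.0558, 0.186]
ee_rot: [3.141, 0.003, -0.0]
wrist_force: [-0.4, -0.0, -3.8]
width: 0.0354
finger_force: 30.0
```

Request:
carry_out(commands=[[0,0.02,-0.02,0,0,0],[-0.002,0.055,-0.03,0,0,0],[-0.004,0.095,-0.03,0,0,0],[-0.006,0.135,-0.03,0,0,0],[-0.008,0.175,-0.03,0,0,0]])

```text
time: 4.15
tool_pos: [0.4687, -0.1203, 0.2153]
ee_rot: [-3.141, 0.002, 0.0]
wrist_force: [0.1, 0.6, -2.9]
width: 0.0359
finger_force: 30.0
```

Request:
carry_out(commands=[[0,0.04,0,0,0,0],[0,0.08,0,0,0,0],[0,0.12,0,0,0,0],[0,0.16,0,0,0,0],[0,0.185,0,0,0,0]])

```text
time: 4.65
tool_pos: [0.4684, -0.3066, 0.2145]
ee_rot: [-3.141, 0.003, -0.003]
wrist_force: [-0.3, 0.4, -3.9]
width: 0.036
finger_force: 30.0
```

Request:
carry_out(commands=[[0,0.015,0,0,0,0],[0,0.015,0.02,0,0,0],[0,0.015,0.05,0,0,0],[0,0.015,0.08,0,0,0],[0,0.015,0.1,0,0,0]])

```text
time: 5.15
tool_pos: [0.4683, -0.3173, 0.1129]
ee_rot: [-3.138, 0.004, 0.001]
wrist_force: [-0.1, 0.5, -3.5]
width: 0.0355
finger_force: 30.0
```

Request:
carry_out(commands=[[0,0,0.005,0,0,0],[0,0,0.01,0,0,0],[0,0,0.015,0,0,0],[0,0,0.02,0,0,0],[0,0,0.02,0,0,0]])

```text
time: 5.65
tool_pos: [0.4695, -0.3191, 0.0966]
ee_rot: [3.141, -0.0, -0.0]
wrist_force: [0.6, 0.2, -3.2]
width: 0.0354
finger_force: 30.0
```

Request:
carry_out(commands=[[0,0,0.005,0,0,0],[0,0,0.01,0,0,0],[0,0,0.013,0,0,0],[0,0,0.015,0,0,0],[0,0,0.016,0,0,0]])

```text
time: 6.15
tool_pos: [0.4694, -0.319, 0.0805]
ee_rot: [-3.141, 0.0, -0.0]
wrist_force: [-0.6, 1.1, 0.8]
width: 0.0355
finger_force: 30.0
```

Request:
carry_out(commands=[[0,0,0,0,0,0],[0,0,0,0,0,0],[0,0,0,0,0,0],[0,0,0,0,0,0],[0,0,0,0,0,0]])

```text
time: 6.65
tool_pos: [0.4695, -0.3192, 0.0805]
ee_rot: [3.141, -0.0, -0.0]
wrist_force: [-0.1, -0.7, -3.5]
width: 0.0359
finger_force: 30.0
```

Request:
carry_out(commands=[[0,0,0.001,0,0,0],[0,0,0.001,0,0,0],[0,0,0.001,0,0,0],[0,0,0.001,0,0,0],[0,0,0.001,0,0,0]])

```text
time: 7.15
tool_pos: [0.4697, -0.3193, 0.0805]
ee_rot: [3.141, -0.001, -0.0]
wrist_force: [-2.2, 2.1, 5.4]
width: 0.0355
finger_force: 30.0
```

Request:
carry_out(commands=[[0,0,0,0,0,0],[0,0,0,0,0,0],[0,0,0,0,0,0],[0,0,0,0,0,0],[0,0,0,0,0,0]], jaw=0.8)

```text
time: 7.65
tool_pos: [0.4695, -0.3192, 0.0792]
ee_rot: [-3.142, 0.0, -0.0]
wrist_force: [1.3, -0.1, -0.1]
width: 0.072
finger_force: 0.0
```

Request:
carry_out(commands=[[0,0,-0.02,0,0,0],[0,0,-0.06,0,0,0],[0,0,-0.1,0,0,0],[0,0,-0.14,0,0,0],[0,0,-0.14,0,0,0]])

```text
time: 8.15
tool_pos: [0.472, -0.3212, 0.2273]
ee_rot: [3.133, -0.011, -0.0]
wrist_force: [0.2, -0.5, 0.8]
width: 0.075
finger_force: 0.0
```

```bash
python3 - <<'E'
from h import *
from bench import *
o=get_obs();print(o["time"],o["tool_pos"],o["width"])
s=snapshot("scene");W=cloud(s);z=W[...,2]
m=(z>.05)&(z<.15)&(np.hypot(W[...,0]-.469,W[...,1]+.319)<.05)
print(m.sum(),np.nanmedian(W[m],0) if m.any() else "",z[m].max() if m.any() else "",rect(W[m&(z>.125)]))
# stand from first wrist view
s=load("w1");W=cloud(s);z=W[...,2]
m=(z>.06)&(z<.075)&(W[...,0]>.55)&(abs(W[...,1]-.04)<.12);print("cover",rect(W[m]))
m=(z>.004)&(z<.2)&(abs(W[...,0]-.56)<.09)&(abs(W[...,1]-.04)<.13)
d=np.deg2rad(-7);ex=np.array([np.cos(d),np.sin(d)]);ey=np.array([-ex[1],ex[0]])
for n,a,b in(("plate",.006,.02),("sill",.045,.056),("cov",.06,.075)):
    q=W[m&(z>a)&(z<b)]; x=(q[:,:2]-[.645,.042])@ex;y=(q[:,:2]-[.645,.042])@ey
    print(n,len(q),np.percentile(x,[1,99]),np.percentile(y,[1,99]),np.median(q[:,2]))
# front edge line of plate, cover
for n,a,b in(("plate",.006,.02),("cov",.06,.075)):
    q=W[m&(z>a)&(z<b)]; y=(q[:,:2]-[.645,.042])@ey;x=(q[:,:2]-[.645,.042])@ex
    bins=np.arange(-.08,.081,.01);pts=[(c,np.percentile(x[abs(y-c)<.004],2)) for c in bins if (abs(y-c)<.004).sum()>20]
    f=np.polyfit(*np.array(pts).T,1);print(n,"front",f)
E
```

```text
8.15 [ 0.47200691 -0.32119776  0.22734643] 0.07504651349813418
578 [ 0.47728059 -0.32148058  0.11063159] 0.13529371326219686 (array([ 468.2, -318.3]), array([18.2, 17.5]), 19.76)
cover (array([615.8,  45.4]), array([180.7,  85.3]), 83.2)
plate 6248 [-0.16493705 -0.02240764] [-0.10413638  0.10270983] 0.010666005883667453
sill 2011 [-0.15465657 -0.07116423] [-0.07621455  0.07670835] 0.05073984606944328
cov 22872 [-0.07150321  0.00817459] [-0.08805583  0.08743024] 0.0660123601177185
plate front [ 0.078425   -0.11966665]
cov front [-0.00450469 -0.07076636]
```

Request:
carry_out(commands=[[0.005,-0.03,0,0,0,0],[0.01,-0.075,0,0,0,0],[0.015,-0.12,0,0,0,0],[0.02,-0.165,0,0,0,0],[0.025,-0.21,0,0,0,0]])

```text
time: 8.7
tool_pos: [0.4936, -0.1073, 0.2172]
ee_rot: [-3.141, 0.003, -0.001]
wrist_force: [0.5, -0.1, -0.9]
width: 0.0754
finger_force: 0.0
```

Request:
carry_out(commands=[[0.005,-0.045,0,0,0,0],[0.01,-0.09,0,0,0,0],[0.015,-0.135,0,0,0,0],[0.02,-0.18,0,0,0,0],[0.025,-0.22,0,0,0,0]])

```text
time: 9.2
tool_pos: [0.5186, 0.113, 0.2173]
ee_rot: [3.141, 0.003, 0.001]
wrist_force: [-0.2, 0.0, 0.5]
width: 0.0747
finger_force: 0.0
```

Request:
carry_out(commands=[[0.005,-0.045,0,0,0,0.03],[0.01,-0.09,0,0,0,0.06],[0.015,-0.135,0,0,0,0.097],[0.022,-0.18,0,0,0,0.097],[0.022,-0.205,0,0,0,0.097]])

```text
time: 9.7
tool_pos: [0.5407, 0.3188, 0.2161]
ee_rot: [3.14, 0.004, -0.095]
wrist_force: [-0.2, -0.1, -0.0]
width: 0.0752
finger_force: 0.0
```

Request:
carry_out(commands=[[0,0,0,0,0,0],[0,0,0,0,0,0],[0,0,0,0,0,0],[0,0,0,0,0,0],[0,0,0,0,0,0]])

```text
time: 10.2
tool_pos: [0.5419, 0.3147, 0.2198]
ee_rot: [3.142, -0.0, -0.099]
wrist_force: [-0.3, -0.4, -0.0]
width: 0.0751
finger_force: 0.0
```

```bash
python3 - <<'E'
from h import *
from bench import *
o=get_obs();print(o["time"],o["tool_pos"],o["ee_rot"],o["width"])
s=snapshot("wrist");np.savez("w2.npz",**s);cv2.imwrite("pics/w2.png",s["img"][...,::-1])
W=cloud(s);z=W[...,2];near=(abs(W[...,0]-.53)<.12)&(abs(W[...,1]-.32)<.06)
h=near&(z>.027)&(z<.04);print("handle",h.sum(),rect(W[h]),np.median(z[h]))
b=near&(z>.014)&(z<.024)&(W[...,0]>.565);print("blade",b.sum(),rect(W[b]),np.median(z[b]))
a=near&(z>.012)&(z<.04);print("all",rect(W[a]))
E
```

```text
10.2 [0.54186918 0.31465542 0.21976324] [ 3.14158615e+00 -4.59045476e-04 -9.89301818e-02] 0.07513603473390204
handle 1894 (array([514.5, 318.8]), array([ 20.5, 107.5]), 84.61) 0.032172723342821355
blade 1448 (array([600.8, 310. ]), array([21.2, 66.9]), 83.92) 0.019826523975329562
all (array([547.6, 315.7]), array([ 21.2, 174. ]), 83.92)
```

View pics/w2.png

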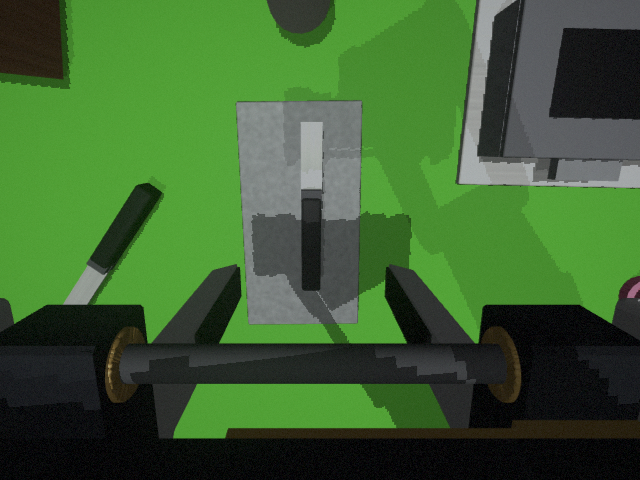

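The wrist view shows the pry on the mat, handle at (311,245) and blade at (311,155). It is centred between the fingers, with a measured length of 174 mm, a handle top at 32 mm and a blade at about 19 mm, all as they should be.

Request:
carry_out(commands=[[0.001,-0.0015,0.03,0,0,0],[0.001,-0.0015,0.07,0,0,0],[0.001,-0.0015,0.11,0,0,0],[0.001,-0.0015,0.15,0,0,0],[0.001,-0.0015,0.17,0,0,0]])

```text
time: 10.75
tool_pos: [0.5405, 0.3155, 0.045]
ee_rot: [3.138, 0.006, -0.098]
wrist_force: [0.2, 0.2, -0.9]
width: 0.0752
finger_force: 0.0
```

Request:
carry_out(commands=[[0,0,0.015,0,0,0],[0,0,0.025,0,0,0],[0,0,0.035,0,0,0],[0,0,0.039,0,0,0],[0,0,0.041,0,0,0]], jaw=0.5)

```text
time: 11.25
tool_pos: [0.5432, 0.3174, 0.0089]
ee_rot: [-3.141, -0.001, -0.097]
wrist_force: [-0.6, 0.4, -0.5]
width: 0.0473
finger_force: 0.0
```

Request:
carry_out(commands=[[0,0,0,0,0,0],[0,0,0,0,0,0],[0,0,0,0,0,0],[0,0,0,0,0,0],[0,0,0,0,0,0]], jaw=0)

```text
time: 11.75
tool_pos: [0.5431, 0.3173, 0.009]
ee_rot: [-3.141, -0.001, -0.097]
wrist_force: [-0.8, 0.3, 1.8]
width: 0.0198
finger_force: 30.0
```

Request:
carry_out(commands=[[0,0,-0.015,0,0,0],[0,0,-0.045,0,0,0],[0,0,-0.085,0,0,0],[0,0,-0.12,0,0,0],[0,0,-0.14,0,0,0]])

```text
time: 12.25
tool_pos: [0.5441, 0.3179, 0.1536]
ee_rot: [-3.138, -0.006, -0.097]
wrist_force: [0.3, -0.3, -1.6]
width: 0.0197
finger_force: 30.0
```

Request:
carry_out(commands=[[-0.01,0.02,0,0,0,0.02],[-0.02,0.06,0,0,0,0.024],[-0.03,0.1,0,0,0,0.024],[-0.04,0.14,0,0,0,0.024],[-0.05,0.18,0,0,0,0.024]])

```text
time: 12.75
tool_pos: [0.4748, 0.1417, 0.1493]
ee_rot: [-3.142, -0.001, -0.121]
wrist_force: [0.8, -0.8, -0.9]
width: 0.0198
finger_force: 30.0
```

```bash
python3 - <<'E'
from h import *
from bench import *
o=get_obs();print(o["time"],o["tool_pos"],o["ee_rot"],o["width"])
s=snapshot("wrist");np.savez("w3.npz",**s);cv2.imwrite("pics/w3.png",s["img"][...,::-1])
W=cloud(s);z=W[...,2]
A=Ro.from_euler("xyz",o["ee_rot"]);T=A.inv().apply((W-o["tool_pos"]).reshape(-1,3)).reshape(W.shape)
b=(T[...,0]>.02)&(T[...,0]<.12)&(abs(T[...,1])<.03)&(abs(T[...,2])<.03)
print("blade in tool",b.sum(),rect(T[b]),np.nanpercentile(T[b],[1,99],axis=0))
for lo in (.03,.05,.07): k=b&(T[...,0]>lo)&(T[...,0]<lo+.02);print(lo,np.median(T[k],0))
# stand in world
d=-.121;ex=np.array([np.cos(d),np.sin(d)]);ey=np.array([-ex[1],ex[0]]);c=W[...,:2]-[.642,.0425]
X=c@ex;Y=c@ey
m=(z>.062)&(z<.07)&(abs(X)<.09)&(abs(Y)<.12)
if m.any(): print("cover",m.sum(),rect(W[m]),np.median(z[m]),np.percentile(X[m],[1,99]),np.percentile(Y[m],[1,99]))
k=(z>.045)&(z<.056)&(X<-.072)&(X>-.1)&(abs(Y)<.06)
if k.any(): print("sill",k.sum(),np.percentile(X[k],[2,98]),np.percentile(Y[k],[2,98]),np.median(z[k]))
E
```

```text
12.75 [0.47475676 0.14169203 0.14929074] [-3.14150458e+00 -1.02835364e-03 -1.20558665e-01] 0.019774538908884018
blade in tool 7868 (array([55.9, -0.1]), array([22.1, 71.7]), 89.91) [[ 0.02084267 -0.01088304 -0.02015098]
 [ 0.09103689  0.01063337 -0.00933016]]
0.03 [ 0.04028696 -0.00027254 -0.010782  ]
0.05 [ 0.06029317 -0.00027233 -0.01082354]
0.07 [ 0.08027006 -0.00027135 -0.01081488]
cover 23351 (array([599. ,  47.5]), array([180.3,  51.9]), 83.0) 0.06589965907810098 [-0.06860105 -0.01837072] [-0.0877165   0.08797162]
sill 2144 [-0.08878438 -0.07215372] [-0.02893961  0.02956966] 0.05072412826254758
```

View pics/w3.png

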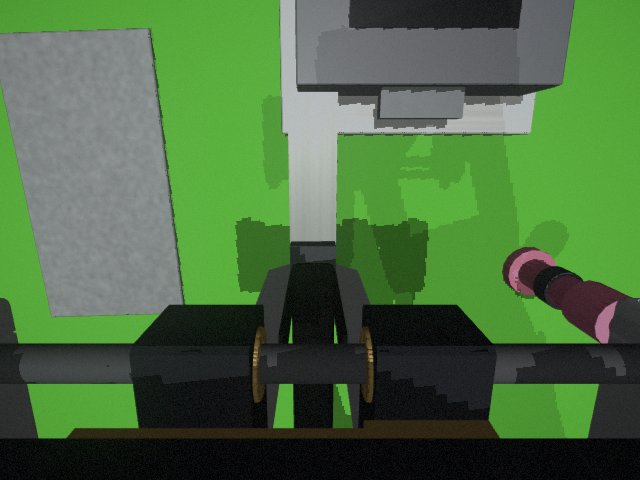

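The wrist view shows the blade held straight ahead, from (313,240) out over the plate at (310,110), with the sill at (422,103). The tip is 92 mm ahead of the TCP and the blade sits 9.6 mm above it.

Request:
carry_out(commands=[[0.002,0.03,0,0,0,0],[0.004,0.06,0,0,0,0],[0.0055,0.0785,0,0,0,0],[0.0055,0.0785,0,0,0,0],[0.0055,0.0785,0.02,0,0,0]])

```text
time: 13.3
tool_pos: [0.474, 0.0646, 0.132]
ee_rot: [-3.14, -0.008, -0.122]
wrist_force: [-0.2, -0.0, -0.6]
width: 0.0195
finger_force: 30.0
```

Request:
carry_out(commands=[[0,0,0.02,0,0,0],[0,0,0.04,0,0,0],[0,0,0.06,0,0,0],[0,0,0.07,0,0,0],[0,0,0.075,0,0,0]])

```text
time: 13.8
tool_pos: [0.471, 0.0651, 0.0527]
ee_rot: [-3.141, 0.002, -0.12]
wrist_force: [0.4, -0.5, -1.2]
width: 0.0196
finger_force: 30.0
```

Request:
carry_out(commands=[[0,0,0,0,0,0],[0,0,0,0,0,0],[0,0,0,0,0,0],[0,0,0,0,0,0],[0,0,0,0,0,0]])

```text
time: 14.3
tool_pos: [0.4719, 0.0643, 0.054]
ee_rot: [-3.142, -0.001, -0.121]
wrist_force: [-0.2, 0.4, -0.5]
width: 0.0197
finger_force: 30.0
```

```bash
python3 - <<'E'
from h import *
from bench import *
o=get_obs();print(o["time"],o["tool_pos"],o["ee_rot"],o["wrist_force"],o["wrist_torque"])
s=snapshot("wrist");np.savez("w4.npz",**s)
W=cloud(s);z=W[...,2]
A=Ro.from_euler("xyz",o["ee_rot"]);T=A.inv().apply((W-o["tool_pos"]).reshape(-1,3)).reshape(W.shape)
b=(T[...,0]>.03)&(T[...,0]<.12)&(abs(T[...,1])<.009)&(T[...,2]>-.014)&(T[...,2]<-.007)
print("tip x",np.percentile(T[b][:,0],99.5))
m=(T[...,0]>.07)&(T[...,0]<.15)&(abs(T[...,1])<.08)
k=m&(z>.0625)&(z<.07);print("cover front tool x",np.percentile(T[k][:,0],[1,5]),np.median(z[k]))
k=m&(z>.045)&(z<.056)&(abs(T[...,1])>.014)&(abs(T[...,1])<.04);print("sill",k.sum(),np.percentile(T[k],[3,97],axis=0),np.median(z[k]))
E
```

```text
14.3 [0.47186425 0.06432321 0.05401471] [-3.14150408e+00 -1.07151016e-03 -1.21313020e-01] [-0.24340242  0.35010582 -0.45535764] [ 0.05966246  0.01946861 -0.03076572]
tip x 0.11965121122334031
cover front tool x [0.07218437 0.0819551 ] 0.06564913176922987
sill 3595 [[ 0.08304575 -0.02942945  0.00180884]
 [ 0.10369572  0.03110995  0.00540146]] 0.05072264199599345
```

Request:
carry_out(commands=[[0,0,0.004,0,0,0],[0,0,0.007,0,0,0],[0,0,0.009,0,0,0],[0,0,0.01,0,0,0],[0,0,0.01,0,0,0]])

```text
time: 14.85
tool_pos: [0.4713, 0.0643, 0.0431]
ee_rot: [3.141, 0.001, -0.121]
wrist_force: [-0.5, -0.2, -0.7]
width: 0.0195
finger_force: 30.0
```

Request:
carry_out(commands=[[0,0,0.0005,0,0,0],[0,0,0.001,0,0,0],[0,0,0.001,0,0,0],[0,0,0.001,0,0,0],[0,0,0.001,0,0,0]])

```text
time: 15.35
tool_pos: [0.4716, 0.0643, 0.0425]
ee_rot: [3.142, -0.0, -0.121]
wrist_force: [0.2, 0.2, -0.5]
width: 0.0196
finger_force: 30.0
```

```bash
python3 -c "
from bench import *
o=get_obs();print(o['tool_pos'],o['wrist_force'],o['wrist_torque'],o['joint_torque'])"
```

```text
[0.47155585 0.06433772 0.04251961] [ 0.15316518  0.15957396 -0.49988143] [ 0.05714405 -0.02470966 -0.00526975] [-7.88101488e-05 -2.90231985e+01 -2.83258796e+01  8.20922549e-03
 -5.02158003e-02 -9.66662492e-05]
```

No contact yet at TCP z = 42.5 mm. I'll go lower in half-millimetre steps.

Request:
carry_out(commands=[[0,0,0.0005,0,0,0],[0,0,0.0005,0,0,0],[0,0,0.0005,0,0,0],[0,0,0.0005,0,0,0],[0,0,0.0005,0,0,0]])

```text
time: 15.85
tool_pos: [0.4716, 0.0643, 0.0421]
ee_rot: [3.142, -0.0, -0.121]
wrist_force: [-1.1, -0.7, 0.8]
width: 0.0199
finger_force: 30.0
```

Request:
carry_out(commands=[[0,0,0.0005,0,0,0],[0,0,0.0005,0,0,0],[0,0,0.0005,0,0,0],[0,0,0.0005,0,0,0],[0,0,0.0005,0,0,0]])

```text
time: 16.35
tool_pos: [0.4716, 0.0644, 0.0417]
ee_rot: [3.142, -0.0, -0.121]
wrist_force: [-2.9, -0.1, 1.9]
width: 0.0198
finger_force: 30.0
```

Request:
carry_out(commands=[[0,0,0.0005,0,0,0],[0,0,0.0005,0,0,0],[0,0,0.0005,0,0,0],[0,0,0.0005,0,0,0],[0,0,0.0005,0,0,0]])

```text
time: 16.85
tool_pos: [0.4716, 0.0644, 0.041]
ee_rot: [-3.142, -0.0, -0.121]
wrist_force: [-2.3, 1.4, 2.8]
width: 0.0197
finger_force: 30.0
```

Request:
carry_out(commands=[[0,0,-0.001,0,0,0],[0,0,-0.002,0,0,0],[0,0,-0.003,0,0,0],[0,0,-0.003,0,0,0],[0,0,-0.003,0,0,0]])

```text
time: 17.35
tool_pos: [0.4714, 0.0643, 0.0437]
ee_rot: [3.141, 0.0, -0.121]
wrist_force: [0.5, -0.5, -0.5]
width: 0.0196
finger_force: 30.0
```

```bash
python3 - <<'E'
from h import *
from bench import *
o=get_obs();print(o["tool_pos"],o["wrist_force"])
s=snapshot("wrist");W=cloud(s)
A=Ro.from_euler("xyz",o["ee_rot"]);T=A.inv().apply((W-o["tool_pos"]).reshape(-1,3)).reshape(W.shape)
for lo in (.03,.05,.07): k=(T[...,0]>lo)&(T[...,0]<lo+.02)&(abs(T[...,1])<.009)&(abs(T[...,2]+.01)<.006);print(lo,np.median(T[k],0),np.median(W[k][:,2]))
E
```

```text
[0.47136611 0.06427562 0.04372728] [ 0.50956586 -0.50229074 -0.52610721]
0.03 [ 0.04019449  0.00019123 -0.01125005] 0.054963301156940245
0.05 [ 0.0603265   0.00017821 -0.01145709] 0.05515970892144477
0.07 [ 0.08025442  0.00016771 -0.0117119 ] 0.055410481953487786
```

Request:
carry_out(commands=[[0.003,0,0,0,0,0],[0.006,0,0,0,0,0],[0.01,0,0,0,0,0],[0.013,0,0,0,0,0],[0.016,0,0,0,0,0]])

```text
time: 17.9
tool_pos: [0.4878, 0.0623, 0.044]
ee_rot: [3.142, -0.0, -0.121]
wrist_force: [1.1, 0.4, -2.2]
width: 0.0196
finger_force: 30.0
```

Request:
carry_out(commands=[[0.006,0,0,0,0,0],[0.012,0,0,0,0,0],[0.018,0,0,0,0,0],[0.022,0,0,0,0,0],[0.024,0,0,0,0,0]])

```text
time: 18.4
tool_pos: [0.5117, 0.0594, 0.0439]
ee_rot: [3.142, -0.0, -0.121]
wrist_force: [0.2, 0.7, -1.7]
width: 0.0195
finger_force: 30.0
```

Request:
carry_out(commands=[[0.004,0,0,0,0,0],[0.008,0,0,0,0,0],[0.012,0,0,0,0,0],[0.012,0,0,0,0,0],[0.012,0,0,0,0,0]])

```text
time: 18.9
tool_pos: [0.5231, 0.058, 0.0439]
ee_rot: [3.142, 0.0, -0.121]
wrist_force: [-0.2, 0.1, -1.0]
width: 0.0196
finger_force: 30.0
```

```bash
cat > arc.py <<'E'
import numpy as np
c,d=.0447,.0115
def pose(th,m=.07):
    b=th+m; E=np.array([.13-.13*np.cos(th),.13*np.sin(th)])
    f=np.array([np.cos(b),-np.sin(b)]);u=np.array([np.sin(b),np.cos(b)])
    return E-c*f-d*u,b
def rows(p0,b0,ths,m=.07):
    f=np.array([np.cos(b0),-np.sin(b0)]);u=np.array([np.sin(b0),np.cos(b0)])
    for t in ths:
        p,b=pose(t,m);D=p-p0;print(round(t,3),np.round([D@f,0,-D@u,0,-(b-b0),0],4).tolist())
E
python3 - <<'E'
from arc import *
p0=np.array([-.0447,-.0137]);b0=0
print("A");rows(p0,b0,[0,.04,.08,.12,.16])
for s in(.16,.36,.56,.76):
    p,b=pose(s);print("from",s);rows(p,b,s+np.arange(.04,.21,.04))
E
```

```text
A
0 [-0.0007, 0.0, -0.0054, 0.0, -0.07, 0.0]
0.04 [-0.0009, 0.0, -0.0124, 0.0, -0.11, 0.0]
0.08 [-0.0008, 0.0, -0.0194, 0.0, -0.15, 0.0]
0.12 [-0.0004, 0.0, -0.0264, 0.0, -0.19, 0.0]
0.16 [0.0002, 0.0, -0.0334, 0.0, -0.23, 0.0]
from 0.16
0.2 [-0.0007, 0.0, -0.007, 0.0, -0.04, 0.0]
0.24 [-0.0011, 0.0, -0.014, 0.0, -0.08, 0.0]
0.28 [-0.0012, 0.0, -0.021, 0.0, -0.12, 0.0]
0.32 [-0.0011, 0.0, -0.028, 0.0, -0.16, 0.0]
0.36 [-0.0006, 0.0, -0.0351, 0.0, -0.2, 0.0]
from 0.36
0.4 [-0.0007, 0.0, -0.007, 0.0, -0.04, 0.0]
0.44 [-0.0011, 0.0, -0.014, 0.0, -0.08, 0.0]
0.48 [-0.0012, 0.0, -0.021, 0.0, -0.12, 0.0]
0.52 [-0.0011, 0.0, -0.028, 0.0, -0.16, 0.0]
0.56 [-0.0006, 0.0, -0.0351, 0.0, -0.2, 0.0]
from 0.56
0.6 [-0.0007, 0.0, -0.007, 0.0, -0.04, 0.0]
0.64 [-0.0011, 0.0, -0.014, 0.0, -0.08, 0.0]
0.68 [-0.0012, 0.0, -0.021, 0.0, -0.12, 0.0]
0.72 [-0.0011, 0.0, -0.028, 0.0, -0.16, 0.0]
0.76 [-0.0006, 0.0, -0.0351, 0.0, -0.2, 0.0]
from 0.76
0.8 [-0.0007, 0.0, -0.007, 0.0, -0.04, 0.0]
0.84 [-0.0011, 0.0, -0.014, 0.0, -0.08, 0.0]
0.88 [-0.0012, 0.0, -0.021, 0.0, -0.12, 0.0]
0.92 [-0.0011, 0.0, -0.028, 0.0, -0.16, 0.0]
0.96 [-0.0006, 0.0, -0.0351, 0.0, -0.2, 0.0]
```

Request:
carry_out(commands=[[0.003,0,0,0,0,0],[0.006,0,0,0,0,0],[0.007,0,0,0,0,0],[0.007,0,0,0,0,0],[0.007,0,0,0,0,0]])

```text
time: 19.4
tool_pos: [0.5301, 0.0572, 0.0439]
ee_rot: [3.141, 0.0, -0.121]
wrist_force: [1.1, 0.4, -1.7]
width: 0.0198
finger_force: 30.0
```

Request:
carry_out(commands=[[-0.0007,0,-0.005,0,-0.07,0],[-0.0009,0,-0.0124,0,-0.11,0],[-0.0008,0,-0.0194,0,-0.15,0],[-0.0004,0,-0.0264,0,-0.19,0],[0,0,-0.0334,0,-0.23,0]])

```text
time: 19.9
tool_pos: [0.5289, 0.0573, 0.0763]
ee_rot: [3.141, 0.235, -0.121]
wrist_force: [-0.3, 0.8, -4.0]
width: 0.0198
finger_force: 30.0
```

Request:
carry_out(commands=[[-0.0007,0,-0.007,0,-0.04,0],[-0.001,0,-0.014,0,-0.08,0],[-0.001,0,-0.021,0,-0.12,0],[-0.001,0,-0.028,0,-0.16,0],[-0.0006,0,-0.035,0,-0.2,0]])

```text
time: 20.4
tool_pos: [0.5361, 0.0564, 0.1107]
ee_rot: [3.141, 0.436, -0.121]
wrist_force: [-2.4, 0.3, -4.1]
width: 0.0197
finger_force: 30.0
```

```bash
cat > look.py <<'E'
import sys
from h import *
from bench import *
o=get_obs();print(o["time"],np.round(o["tool_pos"],4),np.round(o["ee_rot"],3),np.round(o["joint_positions"],2),np.round(o["wrist_force"],1))
d=-.121;ex=np.array([np.cos(d),np.sin(d)]);ey=np.array([-ex[1],ex[0]])
for n in ("top","scene"):
    s=snapshot(n);W=cloud(s);c=W[...,:2]-[.6385,.0429];X=c@ex;Y=c@ey;z=W[...,2]
    for y0 in(-.075,.075):   # side strips of the cover, clear of the tool
        m=(abs(Y-y0)<.012)&(X>-.075)&(X<.15)&(z>.045)&(z<.25)
        q=np.c_[X[m],z[m]]; b=[(x,np.median(q[abs(q[:,0]-x)<.004,1])) for x in np.arange(-.07,.12,.01) if (abs(q[:,0]-x)<.004).sum()>2]
        print(n,y0,[(round(x*1000),round(v*1000)) for x,v in b])
    if len(sys.argv)>2 and n==sys.argv[2]: cv2.imwrite(f"pics/{sys.argv[1]}.png",s["img"][80:400,180:560,::-1] if n=="scene" else s["img"][100:340,180:480,::-1])
E
python3 look.py s5 scene
```

```text
20.4 [0.5361 0.0564 0.1107] [ 3.141  0.436 -0.121] [-0.03  0.43  1.2   0.04  1.94  1.67] [-2.4  0.3 -4.1]
top -0.075 [(-70, 248), (-60, 246), (-50, 241), (-40, 104), (-30, 100), (0, 87), (10, 85), (20, 82), (30, 77), (40, 74), (50, 71), (60, 67)]
top 0.075 [(-70, 248), (-60, 245), (-50, 240), (-40, 235), (-30, 230), (-20, 226), (10, 84), (20, 81), (30, 78), (40, 73), (50, 70), (60, 67)]
scene -0.075 [(-70, 245), (-60, 242), (-50, 200), (-40, 219), (-30, 212), (-20, 214), (-10, 91), (0, 88), (10, 85), (20, 81), (30, 78), (40, 73), (50, 71), (60, 66), (70, 60)]
scene 0.075 [(-50, 106), (-40, 103), (-30, 101), (-20, 97), (-10, 93), (0, 89), (10, 84), (20, 81), (30, 78), (40, 74), (50, 70), (60, 66), (70, 60)]
```

View pics/s5.png

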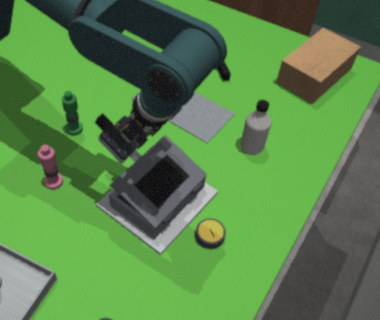

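The cover is raised to about 0.36 rad with the blade under it, and the arm is leaning over it as planned. I'll carry on along the arc.

Request:
carry_out(commands=[[-0.0007,0,-0.007,0,-0.04,0],[-0.001,0,-0.014,0,-0.08,0],[-0.001,0,-0.021,0,-0.12,0],[-0.001,0,-0.028,0,-0.16,0],[-0.0006,0,-0.035,0,-0.2,0]])

```text
time: 21.0
tool_pos: [0.5507, 0.0548, 0.1433]
ee_rot: [3.141, 0.633, -0.121]
wrist_force: [-2.4, 0.4, -3.9]
width: 0.0202
finger_force: 30.0
```

Request:
carry_out(commands=[[-0.0007,0,-0.007,0,-0.04,0],[-0.001,0,-0.014,0,-0.08,0],[-0.001,0,-0.021,0,-0.12,0],[-0.001,0,-0.028,0,-0.16,0],[-0.0006,0,-0.035,0,-0.2,0]])

```text
time: 21.5
tool_pos: [0.571, 0.0523, 0.1722]
ee_rot: [3.141, 0.832, -0.122]
wrist_force: [-3.0, 0.4, -3.1]
width: 0.0199
finger_force: 30.0
```

```bash
python3 look.py
```

```text
21.5 [0.571  0.0523 0.1722] [ 3.141  0.832 -0.122] [-0.04  0.79  0.69  0.09  2.48  1.7 ] [-3.   0.4 -3.1]
top -0.075 []
top 0.075 [(-70, 56), (-60, 57), (-50, 49), (-40, 48), (-30, 148), (-20, 143), (-10, 136), (0, 128), (10, 119), (20, 108), (40, 89), (50, 246)]
scene -0.075 [(-60, 56), (-50, 54), (-40, 56), (-30, 57), (-20, 146), (-10, 136), (0, 127), (10, 119), (20, 110), (30, 101), (40, 91), (50, 87), (60, 72), (70, 63)]
scene 0.075 [(0, 127), (10, 119), (20, 109), (30, 100), (40, 90), (50, 81), (60, 71), (70, 64)]
```

Request:
carry_out(commands=[[-0.02,0,0.001,0,0,0],[-0.045,0,0.002,0,0,0],[-0.065,0,0.01,0,0,0],[-0.085,0,0.028,0,0,0],[-0.1,0,0.044,0,0,0]])

```text
time: 22.1
tool_pos: [0.4713, 0.0645, 0.2172]
ee_rot: [-3.141, 0.824, -0.121]
wrist_force: [0.1, 0.2, -1.1]
width: 0.0198
finger_force: 30.0
```

Request:
carry_out(commands=[[0.01,0,0.006,0,0.12,0],[0.023,0,0.014,0,0.24,0],[0.037,0,0.022,0,0.36,0],[0.05,0,0.03,0,0.48,0],[0.065,0,0.04,0,0.6,0]])

```text
time: 22.6
tool_pos: [0.4874, 0.0625, 0.1426]
ee_rot: [-3.141, 0.219, -0.121]
wrist_force: [-0.8, 1.1, -1.4]
width: 0.0199
finger_force: 30.0
```

```bash
cat > plan.py <<'E'
import sys
from h import *
from bench import *
d=-.121;ex=np.array([np.cos(d),np.sin(d),0]);ey=np.array([-ex[1],ex[0],0])
def tip_target(X,Z,beta,o,Y=0):
    # tip at stand (X,Y), height Z, blade pitched tip-down by beta
    R=Ro.from_euler("xyz",[np.pi,beta,d])
    tip=np.array([.6385,.0429,0])+X*ex+Y*ey+[0,0,Z]
    return delta(tip-R.apply([.092,0,-.0096]),[np.pi,beta,d],o)
if __name__=="__main__":
    o=get_obs();A=Ro.from_euler("xyz",o["ee_rot"]);t=o["tool_pos"]+A.apply([.092,0,-.0096]);c=t-[.6385,.0429,0]
    print(np.round(o["tool_pos"],4),np.round(o["ee_rot"],3),np.round(o["joint_positions"],2),"tip",np.round([c@ex,c@ey,t[2]],4))
    a=[float(x) for x in sys.argv[1:]]
    for i in range(0,len(a),3): print(a[i:i+3],tip_target(*a[i:i+3],o))
E
python3 plan.py -.05 .10 -.25
```

```text
[0.4874 0.0625 0.1426] [-3.141  0.219 -0.121] [-0.01  0.15  1.45  0.03  1.77  1.69] tip [-0.0604  0.0012  0.132 ]
[-0.05, 0.1, -0.25] [0.0314, 0.0012, 0.0695, -0.0005, 0.4688, 0.0001]
```

Request:
carry_out(commands=[[0.005,0,0.015,0,0.12,0],[0.012,0,0.032,0,0.24,0],[0.022,0,0.05,0,0.36,0],[0.031,0,0.069,0,0.469,0],[0.031,0,0.07,0,0.469,0]])

```text
time: 23.1
tool_pos: [0.4918, 0.0611, 0.0596]
ee_rot: [3.14, -0.227, -0.119]
wrist_force: [-1.2, 0.3, -1.9]
width: 0.0197
finger_force: 30.0
```

```bash
python3 - <<'E'
from plan import *
o=get_obs();print(o["time"],np.round(o["tool_pos"],4),np.round(o["ee_rot"],3),o["wrist_force"])
h=[.065,.0576];r=.108
print("start",tip_target(-.03,.105,-.25,o))
for th,b in((.78,-.25),(.9,-.25),(1.0,-.22),(1.1,-.18),(1.2,-.14),(1.3,-.1),(1.4,-.06),(1.5,0),(1.6,0),(1.7,0),(1.8,0)):
    print(th,tip_target(h[0]-r*np.cos(th),h[1]+r*np.sin(th),b,o))
E
```

```text
23.1 [0.4918 0.0611 0.0596] [ 3.14  -0.227 -0.119] [-1.20984784  0.33633285 -1.94138375]
start [0.0333, 0.0004, -0.006, 0.0016, 0.0228, 0.0016]
0.78 [0.0575, 0.0005, -0.0297, 0.0016, 0.0228, 0.0016]
0.9 [0.0688, 0.0005, -0.0359, 0.0016, 0.0228, 0.0016]
1.0 [0.0785, 0.0006, -0.0428, 0.0017, -0.0072, 0.0016]
1.1 [0.0885, 0.0006, -0.0497, 0.0017, -0.0472, 0.0015]
1.2 [0.099, 0.0006, -0.0554, 0.0017, -0.0872, 0.0015]
1.3 [0.1097, 0.0006, -0.0601, 0.0018, -0.1272, 0.0015]
1.4 [0.1207, 0.0007, -0.0638, 0.0018, -0.1672, 0.0014]
1.5 [0.132, 0.0007, -0.0681, 0.0018, -0.2272, 0.0014]
1.6 [0.1425, 0.0007, -0.0659, 0.0018, -0.2272, 0.0014]
1.7 [0.1528, 0.0007, -0.0627, 0.0018, -0.2272, 0.0014]
1.8 [0.1627, 0.0007, -0.0584, 0.0018, -0.2272, 0.0014]
```

Request:
carry_out(commands=[[0.01,0,-0.002,0,0,0],[0.02,0,-0.004,0,0,0],[0.03,0,-0.006,0,0,0],[0.03,0,-0.006,0,0,0],[0.03,0,-0.006,0,0,0]])

```text
time: 23.6
tool_pos: [0.5296, 0.0572, 0.0802]
ee_rot: [-3.141, -0.24, -0.122]
wrist_force: [-0.3, -0.2, -1.6]
width: 0.0192
finger_force: 30.0
```

```bash
python3 - <<'E'
from plan import *
o=get_obs();print(o["time"],np.round(o["tool_pos"],4),np.round(o["ee_rot"],3),o["wrist_force"])
h=[.065,.0576];r=.108
for th,b in((.78,-.25),(.9,-.25),(1.0,-.22),(1.1,-.18),(1.2,-.14),(1.3,-.1),(1.4,-.06),(1.5,0),(1.6,0),(1.7,0),(1.8,0)):
    print(th,tip_target(h[0]-r*np.cos(th),h[1]+r*np.sin(th),b,o))
E
```

```text
23.6 [0.5296 0.0572 0.0802] [-3.141 -0.24  -0.122] [-0.27874901 -0.17137744 -1.58220737]
0.78 [0.016, 0.0011, -0.018, 0.0, 0.0099, -0.0007]
0.9 [0.0274, 0.0011, -0.0241, 0.0, 0.0099, -0.0007]
1.0 [0.0372, 0.0011, -0.0309, 0.0, -0.0201, -0.0007]
1.1 [0.0473, 0.0011, -0.0376, 0.0, -0.0601, -0.0007]
1.2 [0.0578, 0.0011, -0.0432, -0.0, -0.1001, -0.0007]
1.3 [0.0686, 0.001, -0.0478, -0.0, -0.1401, -0.0007]
1.4 [0.0796, 0.001, -0.0513, -0.0, -0.1801, -0.0007]
1.5 [0.091, 0.001, -0.0555, -0.0001, -0.2401, -0.0007]
1.6 [0.1015, 0.001, -0.0532, -0.0001, -0.2401, -0.0007]
1.7 [0.1117, 0.001, -0.0498, -0.0001, -0.2401, -0.0007]
1.8 [0.1216, 0.001, -0.0454, -0.0001, -0.2401, -0.0007]
```

Request:
carry_out(commands=[[0.009,0,-0.01,0,0,0],[0.016,0,-0.018,0,0.01,0],[0.027,0,-0.024,0,0.01,0],[0.037,0,-0.031,0,-0.02,0],[0.047,0,-0.0375,0,-0.06,0]])

```text
time: 24.1
tool_pos: [0.5625, 0.0533, 0.1266]
ee_rot: [3.141, -0.173, -0.121]
wrist_force: [-4.4, 0.6, -2.0]
width: 0.02
finger_force: 30.0
```

```bash
python3 look.py s6 scene; python3 - <<'E'
from plan import *
o=get_obs()
h=[.065,.0576];r=.108
for th,b in((1.1,-.18),(1.2,-.14),(1.3,-.1),(1.4,-.06),(1.5,0),(1.6,0),(1.7,0),(1.8,0)):
    print(th,tip_target(h[0]-r*np.cos(th),h[1]+r*np.sin(th),b,o))
E
```

```text
24.1 [0.5625 0.0533 0.1266] [ 3.141 -0.173 -0.121] [ 0.01  0.02  1.61 -0.02  1.34  1.7 ] [-4.4  0.6 -2. ]
top -0.075 [(-30, 47), (-20, 50), (-10, 49), (0, 58), (10, 162), (20, 143), (30, 132), (40, 113), (50, 98), (60, 78), (70, 65)]
top 0.075 [(-40, 47), (-30, 48), (-20, 47), (-10, 48), (0, 171), (10, 160), (20, 145), (30, 132), (40, 115), (50, 95), (60, 80), (70, 64)]
scene -0.075 [(-70, 238), (-60, 145), (-50, 55), (-40, 51), (-30, 55), (-20, 55), (-10, 49), (0, 48), (10, 174), (20, 160), (30, 139), (40, 120), (50, 101), (60, 82), (70, 65)]
scene 0.075 [(-70, 245), (-60, 235), (-50, 58), (10, 175), (20, 161), (30, 142), (40, 121), (50, 102), (60, 82), (70, 65)]
1.1 [0.0002, 0.0011, 0.0003, -0.0001, -0.0008, -0.0006]
1.2 [0.0103, 0.0011, -0.0059, -0.0001, -0.0408, -0.0006]
1.3 [0.0209, 0.0011, -0.0111, -0.0001, -0.0808, -0.0006]
1.4 [0.0316, 0.0011, -0.0153, -0.0001, -0.1208, -0.0006]
1.5 [0.0427, 0.0011, -0.0202, -0.0001, -0.1808, -0.0006]
1.6 [0.0533, 0.0011, -0.0185, -0.0001, -0.1808, -0.0006]
1.7 [0.0638, 0.0011, -0.0157, -0.0001, -0.1808, -0.0006]
1.8 [0.0739, 0.0011, -0.0119, -0.0001, -0.1808, -0.0006]
```

View pics/s6.png

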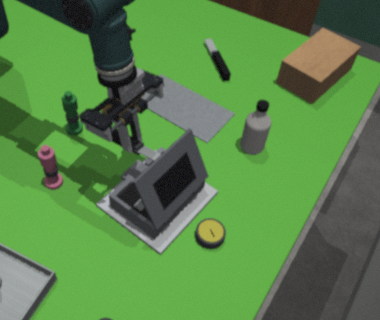

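The cover is at about 1.1 rad, pushed by the blade tip. I'll keep following it past upright.

Request:
carry_out(commands=[[0.0105,0.001,-0.006,0,-0.04,0],[0.021,0.001,-0.011,0,-0.08,0],[0.0315,0.001,-0.0155,0,-0.12,0],[0.0425,0.001,-0.02,0,-0.18,0],[0.0535,0.001,-0.0185,0,-0.18,0]])

```text
time: 24.7
tool_pos: [0.6141, 0.0464, 0.1545]
ee_rot: [-3.141, 0.001, -0.121]
wrist_force: [-3.6, 1.5, -0.9]
width: 0.0197
finger_force: 30.0
```

```bash
python3 look.py; python3 - <<'E'
from plan import *
o=get_obs()
h=[.065,.0576];r=.108
for th,b in((1.7,0),(1.78,0),(1.85,0)):
    print(th,tip_target(h[0]-r*np.cos(th),h[1]+r*np.sin(th),b,o))
E
```

```text
24.7 [0.6141 0.0464 0.1545] [-3.141e+00  1.000e-03 -1.210e-01] [-0.02  0.25  1.29  0.    1.61  1.67] [-3.6  1.5 -0.9]
top -0.075 [(-70, 54), (-60, 58), (-50, 48), (-40, 47), (-30, 48), (-20, 46), (0, 49), (10, 47), (20, 47)]
top 0.075 [(-70, 57), (-60, 57), (-50, 47), (-40, 47), (-30, 47), (60, 95), (70, 188)]
scene -0.075 [(-60, 57), (-50, 55), (-40, 48), (-30, 47), (-20, 47), (-10, 49), (0, 49), (10, 48), (20, 55), (30, 54), (40, 49), (50, 57), (60, 57), (70, 99), (80, 180)]
scene 0.075 [(-50, 57), (-40, 56), (-30, 56), (-20, 57), (-10, 57), (0, 57), (10, 56), (70, 97), (80, 179)]
1.7 [0.0108, 0.0, -0.0012, 0.0003, -0.0016, -0.0004]
1.78 [0.0193, 0.0, 0.0003, 0.0003, -0.0016, -0.0004]
1.85 [0.0267, 0.0, 0.0021, 0.0003, -0.0016, -0.0004]
```

Request:
carry_out(commands=[[0.008,0,-0.001,0,0,0],[0.015,0,0,0,0,0],[0.022,0,0.001,0,0,0],[0.022,0,0.001,0,0,0],[0.022,0,0.001,0,0,0]])

```text
time: 25.3
tool_pos: [0.636, 0.0432, 0.1536]
ee_rot: [3.141, -0.001, -0.121]
wrist_force: [-0.5, 0.0, -1.1]
width: 0.0195
finger_force: 30.0
```

Request:
carry_out(commands=[[-0.015,0,0,0,0,0],[-0.04,0,0,0,0,0],[-0.07,0,0,0,0,0],[-0.1,0,0,0,0,0],[-0.13,0,0,0,0,0]])

```text
time: 25.8
tool_pos: [0.5063, 0.0591, 0.1546]
ee_rot: [-3.141, -0.003, -0.121]
wrist_force: [-0.7, 0.9, -0.8]
width: 0.0195
finger_force: 30.0
```

```bash
python3 look.py; python3 - <<'E'
from h import *
from bench import *
o=get_obs()
# pry target: same place as it lay; TCP was (.5431,.3173,.009) yaw -.097
for z in(.15,.04,.0095): print(delta([.5431,.3173,z],[np.pi,0,-.097],o))
s=snapshot("wrist");W=cloud(s)
A=Ro.from_euler("xyz",o["ee_rot"]);T=A.inv().apply((W-o["tool_pos"]).reshape(-1,3)).reshape(W.shape)
for lo in (.03,.05,.07): k=(T[...,0]>lo)&(T[...,0]<lo+.02)&(abs(T[...,1])<.009)&(abs(T[...,2]+.01)<.02);print(lo,np.round(np.median(T[k],0),4))
E
```

```text
25.8 [0.5063 0.0591 0.1546] [-3.141e+00 -3.000e-03 -1.210e-01] [ 0.01  0.01  1.55 -0.    1.58  1.7 ] [-0.7  0.9 -0.8]
top -0.075 [(-30, 47), (-20, 48), (-10, 49), (0, 51), (10, 47), (20, 48), (30, 47), (40, 48), (50, 56), (60, 59), (70, 90), (80, 133), (90, 174), (100, 182)]
top 0.075 [(-60, 57), (-50, 57), (-40, 50), (-30, 48), (-20, 48), (-10, 47), (0, 47), (10, 48), (20, 48), (30, 47), (40, 47), (50, 56), (60, 59), (70, 92), (80, 135), (90, 175), (100, 183)]
scene -0.075 [(-60, 57), (-50, 52), (-40, 55), (-30, 55), (-20, 55), (-10, 50), (0, 50), (10, 49), (20, 47), (30, 47), (40, 48), (50, 57), (60, 57), (70, 64), (80, 96), (90, 139), (100, 181)]
scene 0.075 [(-60, 57), (-50, 53), (-40, 49), (-30, 48), (-20, 48), (-10, 48), (0, 48), (10, 48), (20, 49), (30, 48), (40, 51), (70, 64), (80, 89), (90, 135), (100, 181)]
[0.0075, -0.2605, 0.0046, -0.0002, -0.0014, -0.0234]
[0.0074, -0.2605, 0.1146, -0.0002, -0.0014, -0.0234]
[0.0073, -0.2605, 0.1451, -0.0002, -0.0014, -0.0234]
0.03 [ 0.0402  0.0002 -0.011 ]
0.05 [ 0.0603  0.0002 -0.0111]
0.07 [ 0.0803  0.0002 -0.0112]
```

The cover stands at about 1.8 rad. Next I lay the blade back on the mat.

Request:
carry_out(commands=[[0.002,-0.035,0,0,0,-0.01],[0.004,-0.075,0,0,0,-0.023],[0.006,-0.115,0,0,0,-0.023],[0.008,-0.155,0,0,0,-0.023],[0.008,-0.19,0,0,0,-0.023]])

```text
time: 26.45
tool_pos: [0.5394, 0.249, 0.1541]
ee_rot: [-3.14, -0.003, -0.098]
wrist_force: [0.9, 0.1, -0.8]
width: 0.0195
finger_force: 30.0
```

Request:
carry_out(commands=[[0.001,-0.035,0,0,0,0],[0.001,-0.07,0,0,0,0],[0.001,-0.07,0.03,0,0,0],[0.001,-0.07,0.06,0,0,0],[0.001,-0.07,0.09,0,0,0]])

```text
time: 26.95
tool_pos: [0.547, 0.3175, 0.063]
ee_rot: [-3.14, -0.003, -0.098]
wrist_force: [0.4, 0.6, -1.5]
width: 0.0196
finger_force: 30.0
```

Request:
carry_out(commands=[[0,0,0.015,0,0,0],[0,0,0.025,0,0,0],[0,0,0.035,0,0,0],[0,0,0.04,0,0,0],[0,0,0.04,0,0,0]])

```text
time: 27.45
tool_pos: [0.5451, 0.3163, 0.0236]
ee_rot: [-3.141, 0.001, -0.098]
wrist_force: [-0.7, 0.4, -1.5]
width: 0.0201
finger_force: 30.0
```

Request:
carry_out(commands=[[0,0,0.006,0,0,0],[0,0,0.01,0,0,0],[0,0,0.013,0,0,0],[0,0,0.0145,0,0,0],[0,0,0.0145,0,0,0]])

```text
time: 27.95
tool_pos: [0.5448, 0.3163, 0.0092]
ee_rot: [3.142, 0.001, -0.098]
wrist_force: [-0.5, -0.6, -1.0]
width: 0.0201
finger_force: 30.0
```

Request:
carry_out(commands=[[0,0,0,0,0,0],[0,0,0,0,0,0],[0,0,0,0,0,0],[0,0,0,0,0,0],[0,0,0,0,0,0]])

```text
time: 28.45
tool_pos: [0.5449, 0.3163, 0.0091]
ee_rot: [-3.142, 0.001, -0.098]
wrist_force: [-1.1, -0.5, 0.6]
width: 0.0198
finger_force: 30.0
```

Request:
carry_out(commands=[[0,0,0,0,0,0],[0,0,0,0,0,0],[0,0,0,0,0,0],[0,0,0,0,0,0],[0,0,0,0,0,0]], jaw=0.7)

```text
time: 28.95
tool_pos: [0.5449, 0.3163, 0.009]
ee_rot: [3.142, 0.001, -0.098]
wrist_force: [-0.6, 0.2, -0.6]
width: 0.0566
finger_force: 0.0
```

Request:
carry_out(commands=[[0,0,-0.01,0,0,0],[0,0,-0.04,0,0,0],[0,0,-0.09,0,0,0],[0,0,-0.14,0,0,0],[0,0,-0.18,0,0,0]])

```text
time: 29.45
tool_pos: [0.5455, 0.3166, 0.1935]
ee_rot: [-3.139, -0.003, -0.098]
wrist_force: [-0.5, 0.4, 0.1]
width: 0.0657
finger_force: 0.0
```

Request:
carry_out(commands=[[0,0,0,0,0,0],[0,0,0,0,0,0],[0,0,0,0,0,0],[0,0,0,0,0,0],[0,0,0,0,0,0]])

```text
time: 29.95
tool_pos: [0.5442, 0.3159, 0.1868]
ee_rot: [3.14, 0.004, -0.098]
wrist_force: [-0.8, 0.6, -1.2]
width: 0.0659
finger_force: 0.0
```

```bash
python3 look.py s7 scene; python3 - <<'E'
from h import *
from bench import *
s=snapshot("wrist");W=cloud(s);z=W[...,2];near=(abs(W[...,0]-.53)<.12)&(abs(W[...,1]-.32)<.06)
a=near&(z>.012)&(z<.05);print("pry",rect(W[a]))
for lo,hi,n in((.027,.05,"handle"),(.012,.025,"blade")): m=near&(z>lo)&(z<hi);print(n,m.sum(),np.median(z[m]))
s=snapshot("scene");W=cloud(s);z=W[...,2]
m=(z>.125)&(z<.16)&(np.hypot(W[...,0]-.469,W[...,1]+.319)<.05);print("inj",rect(W[m]),z[m].max())
s=snapshot("top");W=cloud(s);z=W[...,2]
for n,c,zt in(("bottle",(.74,.305),.1),("dial",(.782,.0256),.015),("adapter",(.7195,-.268),.045)):
    m=(z>zt)&(z<.16)&(np.hypot(W[...,0]-c[0],W[...,1]-c[1])<.04);print(n,m.sum(),rect(W[m]) if m.sum()>3 else "")
E
```

```text
29.95 [0.5442 0.3159 0.1868] [ 3.14   0.004 -0.098] [0.44 0.27 1.19 0.   1.68 2.1 ] [-0.8  0.6 -1.2]
top -0.075 [(-70, 55), (-60, 58), (-50, 48), (-40, 47), (-30, 48), (-20, 47), (-10, 49), (0, 51), (10, 48), (20, 48), (30, 47), (40, 48), (50, 56), (60, 58), (70, 90), (80, 133), (90, 173), (100, 182)]
top 0.075 [(-70, 56), (-60, 58), (-50, 49), (-40, 47), (-30, 48), (-20, 47), (-10, 48), (0, 48), (10, 47), (20, 47), (30, 47), (40, 47), (50, 57), (60, 58), (70, 91), (80, 133), (90, 174), (100, 182)]
scene -0.075 [(-70, 56), (-60, 56), (-50, 54), (-40, 47), (-30, 54), (-20, 53), (-10, 48), (0, 50), (10, 48), (20, 56), (30, 54), (40, 51), (50, 57), (60, 57), (70, 63), (80, 88), (90, 140), (100, 181)]
scene 0.075 [(-60, 57), (-50, 48), (-40, 53), (-30, 47), (-20, 48), (-10, 49), (0, 48), (10, 47), (20, 48), (30, 47), (40, 52), (70, 64), (80, 88), (90, 135), (100, 182)]
pry (array([549.5, 316.5]), array([ 21.9, 173.4]), 84.06)
handle 2274 0.03210983171531251
blade 1727 0.019804278598207346
inj (array([ 468.8, -318.6]), array([17.4, 17.2]), 45.17) 0.134510761357727
bottle 415 (array([742.2, 306.7]), array([44.2, 52.5]), 33.83)
dial 257 (array([798.2,  24.4]), array([60.7, 32.5]), 83.36)
adapter 111 (array([ 720.7, -269.1]), array([24.8, 27.9]), 43.83)
```

View pics/s7.png

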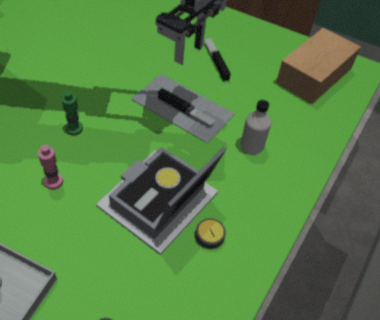

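The cover is open, the blade lies flat on the mat at crop (185,107), and the bystanders have not moved. In the top view the open cover hides part of the dial.

```bash
python3 -c "
from bench import *
print(close_job())"
```

```text
the job is handed in; nothing more can be done
None
```

The job is handed in at about 30 s of the 69 s limit, verdict not shown: my last measurements had the injector upright in the tray, the cover open at about 1.8 rad, the blade flat on the mat, and the bottle, dial and adapter where they started (dial partly hidden by the open cover).

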